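# Set and lock the length stop of a sweet-portioning guide

### The job

With the fingertips only, push the loose wooden length stop along the fence of the white portioning guide until it sits right up against the two steel set pins. Then tighten its wing screw fully home, clockwise from above, by stroking the wings round with a fingertip again and again; do not pinch the screw, and leave the shaker, the tamper and the bowl as they stand. Finish with the stop still against the pins and the robot clear of everything.

Things in the scene. Friction and masses are not known exactly. Their poses are not given: they have to be found in the camera images.
- guide: White painted portioning guide fixed on the bench: a board 18 mm thick, 150 mm wide (own x from -60 to +90 mm) and 300 mm long (own y from -150 to +150 mm), with an upright fence along y. Dark flush discs in it are empty pin holes. Origin: on the bench, under the line on which the screw's axis slides (x = 0), midway along the board; z up.
- fence (a point): Middle of the top edge of the guide's fence, 76 mm above the bench. The fence is 12 mm thick (guide x from -54 to -42 mm) and runs the whole 300 mm along the guide's y.
- pins (a point): Midway between the two steel set pins, level with their tops, 40 mm above the bench. The pins are 12 mm across and stand at x = -22 and +22 mm, y = -126 mm in the guide's frame.
- stop: Wooden block 80 x 80 x 28 mm on the board, top 46 mm above the bench; captive, it only slides along the guide's y, with about 5 N of friction. Origin: centre of its underside, 18 mm above the bench; axes parallel to the guide's. It starts 40 to 90 mm from the pins on their +y side and is pushed to -y; against the pins its origin is at y = -80 mm in the guide's frame.
- screw (a joint): Angle of the wing screw, rad, growing clockwise seen from above. It starts at 2.4 to 4.9 and meets a firm end, fully home, at 9.42. At 3.14, 6.28 and 9.42 the wings lie along the guide's x (square to the fence). It turns with about 0.03 N m, stays where it is left and does not noticeably sink.
- wings: The dark metal wing screw at the middle of the stop. Origin: on its upright axis, 46 mm above the bench. Hub 22 mm across; two opposite flat wings along its own x, 72 mm over their ends, 8 mm thick, from 52 to 78 mm above the bench. They pass 6 mm from the fence; a fingertip hardly fits between hub and fence, so work on the open side and lift over to stroke again.
- wing_tip (a point): Middle of the outer end of one of the two wings, 36 mm from the screw's axis, 65 mm above the bench. This wing lies on the screw's own +x; when home it points to the guide's -x.
- dredger: Metal dusting shaker, 66 mm across and 102 mm tall, standing loose on the bench beyond the guide's free edge; not to be disturbed. Origin: centre of its underside.
- tamper: Small wooden tamper, 48 mm across and 100 mm tall, standing loose on the bench beyond the guide's free edge; not to be disturbed. Origin: centre of its underside.
- bowl: Small steel bowl, 100 mm across and 45 mm tall, standing loose on the bench past the guide's +y end; not to be disturbed. Origin: centre of its underside.

How it is judged:
On the way, in this order (a step that is already met when the one before it is completed fails the run):
1. the stop is pushed up against the set pins (within 4 mm) (y of stop in the frame of guide below -0.076 m), for 0.2 s.
2. the wing screw is then turned fully home (within 0.2 rad of its end) (value of joint screw above 9.22 rad), for 0.2 s.
At the end, for the whole second after the job is handed in: The stop rests within 4 mm of the set pins, the wing screw is within 0.2 rad of its clockwise end, and the shaker, tamper and bowl stand upright within 20 mm of where they were (y of stop in the frame of guide below -0.076 m and value of joint screw above 9.22 rad and linear speed of stop below 0.01 m/s and distance of each of dredger, tamper, bowl from where it was at the start of the episode below 0.02 m and angle between each of dredger, tamper, bowl's own z axis and vertical below 0.2 rad); the robot touches nothing.
It fails at once if the wing screw is pinched on its way (more than 38 N between it and the fingers while it is not yet home) (contact force between wings and the fingers above 38 N and value of joint screw below 9.22 rad).
It fails at once if the shaker, tamper or bowl is lifted, carried or shoved more than 20 mm (distance of any of dredger, tamper, bowl from where it was at the start of the episode above 0.02 m).
It also fails if it takes over 54 s, if anything falls off the work surface, if the arm or the gripper's body presses on something with over 40 N, if the wrist force passes 120 N, or if a joint passes its speed limit or range.

### The arm

A 6-joint arm with a two-finger parallel gripper is mounted at the origin on the work surface. World frame = base frame: x ahead of the robot, y to its left, z up, the work surface at z = 0. Lengths are in m, angles in rad, forces in N, time in s.
With the tool pointing down it reaches from about 0.4 to 0.825 m from the base axis. Payload 7 kg.
Tool frame: the origin (TCP) lies midway between the tips of the shut fingers; the grasp point (between the pads) lies hold_point_z behind it (hold_point_z is the distance from the TCP to the grasp point, in m); z points along the fingers, y is the line along which they close (so a half turn about z gives the same grasp; the last joint's range is limited). The gripper opens to 88 mm and grips with 3 to 60 N. Pads are 19 mm wide; open, the fingers measure 130 mm over their backs; the gripper's body (78 mm by 193 mm) begins 47 mm behind the grasp point.
Start: joints at [1.632, 0.359, 0.012, 0, -1.224, -0.288], TCP at [0.152, 0.658, 0.196] pointing down, gripper open.
Joint ranges: [-3.07, 3.07], [-1.43, 2.12], [-1.02, 1.25], [-3.03, 1.67], [-3.05, -0], [-3.03, 3.03]. Speed limits (rad/s): [2.39, 2.39, 3.01, 3.14, 3.14, 3.14].

### API

Orientations are given as [roll, pitch, yaw] about the fixed x, y, z axes, in that order (R = Rz(yaw) Ry(pitch) Rx(roll)).
In Python, from station import * gives the robot as it stands.
- The arm moves only by the tool apply_moves, never from a script. Its argument "steps" is a list of rows, each an object with "translation": the shift along the world's x, y, z scaled (see below), a list of three; "rotation": the turn, a rotation vector about the world's x, y, z scaled (see below), a list of three. A call has exactly 10 rows; each row is the pose to reach, as a shift and turn from the pose commanded when the call began; what a row does not reach only later rows make up. The controller multiplies each number of a shift by 250 mm and each number of a turn by 30 degrees. A row lasts 1/12 s, in which the tool goes at most 41.7 mm and 7.16 degrees, less where a joint would pass 70% of its speed; a pose out of reach is approached as far as the arm can. A call with a number of a shift or a turn outside -1 to 1 is refused whole. A call with a gripper value outside its range is refused whole. "jaw" is the closure, from -1 (fully open) to 1 (shut), so that 0 is half open, set as the call begins (left out, the last holds). The fingers move at their own pace and stop on an object; "newtons" is the grip in N (left out, the last holds). Time passes only in rows, so rows that repeat a pose let the fingers close, or fill a call up. It gives the time, the measured TCP pose, the force, the opening and the grip force at its end, in the units of the state.
- get_state(): the state, without advancing time (a new reading comes with each control period).
- grab_frame(name): name is "scene" or "top"; returns the picture (400x640x3 uint8, blue, green, red); there is no depth.
- camera_model(name): a dict with "fx", "fy", "cx", "cy" (pixels), "xyz" and "rotation" of the camera in the world. Camera axes: x right, y down, z forward; pixel columns grow to the right and rows downward; lengths in m; the calibration is good to about 2 mm. A picture is of the moment at which its call begins. camera_model takes no time and is no camera call.
- job_done(): hands the job in; it is judged then, once.
The state is a dict: "t": time; "q": joint angles; "qd": joint speeds; "joint_efforts": joint torques, N m; "eef_pos": TCP position; "ee_rot": TCP orientation; "force": force on the tool from outside, world axes, zero at the start; "moment": the same for the moment, N m; "width": finger opening in m; "gripper_force": force on a finger pad.
Only numpy, scipy, OpenCV 4.12 (cv2) and the standard library are available. Lean on these libraries where they do the work, as an engineer would, in place of code of your own. Each camera call takes 0.05 s, during which the arm holds its last target. There are 200 camera calls.

## Working session

There is one attempt and no reset: what is moved stays moved. The work goes in short steps, Python scripts to look and compute and a tool call to move; the robot and the scene stay as the last step left them, time stands still between calls to the robot, and variables do not carry over. Pictures are saved under pics/ and viewed, at most 10 in all, crops included, and the job is handed in when it is done.

Besides the shell and the picture viewer there is one more tool, called after ">>>" by a JSON object that holds its "name" and its "arguments", one argument or row to a line. apply_moves: Moves the arm, as the interface text tells. Shifts and turns lie within -1 to 1; 1 stands for 250 mm of shift or 30 degrees of turn. Its arguments: {"type":"object","properties":{"steps":{"type":"array"},"jaw":{"type":"number"},"newtons":{"type":"number"}},"required":["steps"]}

```bash
mkdir -p pics; python3 - <<'E'
from station import *
import cv2
for n in ("scene","top"):
    cv2.imwrite(f"pics/{n}0.png",grab_frame(n)); print(n,camera_model(n))
s=get_state(); print(s)
E
```

```text
scene {'fx': 432.59535245563706, 'fy': 432.59535245563706, 'cx': 319.93109846893475, 'cy': 207.31232713898797, 'xyz': array([ 1.05242968, -0.4558677 ,  0.59000057]), 'rotation': array([-2.200844  , -0.01934228,  0.73938989])}
top {'fx': 474.27756694368964, 'fy': 474.27756694368964, 'cx': 322.20742363100294, 'cy': 204.07699774547746, 'xyz': array([0.41042186, 0.09122688, 0.99654336]), 'rotation': array([-2.9391619 , -0.00462228, -1.63511619])}
{'t': 0.1, 'q': array([ 1.63208893e+00,  3.59321627e-01,  1.11656440e-02, -2.78408728e-04,
       -1.22413985e+00, -2.88099446e-01]), 'qd': array([-0.00068256, -0.0011295 ,  0.00257046,  0.00249957, -0.00094206,
        0.00020368]), 'joint_efforts': array([-2.84487622e-03, -5.84163272e+01,  2.93754548e+01,  7.01553494e+00,
        1.01743574e-02, -4.61899992e-05]), 'eef_pos': array([0.15171987, 0.65722843, 0.19512435]), 'ee_rot': array([ 3.14008057e+00, -1.75140709e-04, -2.26901499e-01]), 'force': array([ 0.04248054,  0.06692927, -0.55088019]), 'moment': array([ 0.03119756,  0.07706007, -0.00324688]), 'gripper_force': 0.0, 'width': 0.08740123492133989}
```

View pics/top0.png

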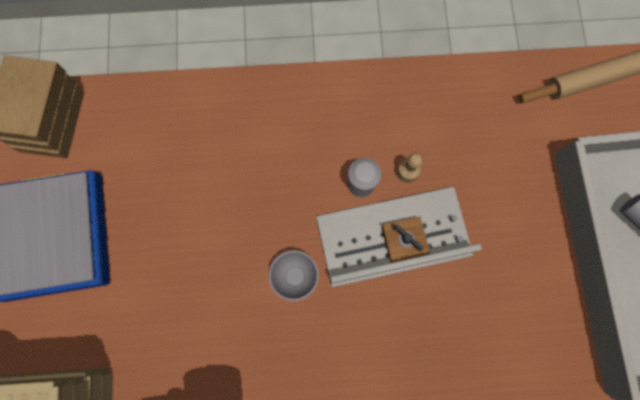

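View pics/scene0.png

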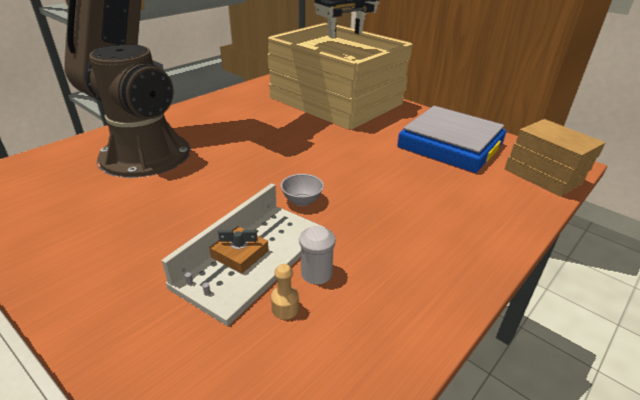

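```bash
cat > h.py <<'E'
import numpy as np, cv2
from station import *
from scipy.spatial.transform import Rotation as R
def ray(n,u,v,z):
    c=camera_model(n); d=R.from_euler('xyz',c['rotation']).as_matrix()@[(u-c['cx'])/c['fx'],(v-c['cy'])/c['fy'],1]
    return c['xyz']+d*(z-c['xyz'][2])/d[2]
def proj(n,p):
    c=camera_model(n); q=R.from_euler('xyz',c['rotation']).as_matrix().T@(np.asarray(p)-c['xyz'])
    return np.array([c['fx']*q[0]/q[2]+c['cx'],c['fy']*q[1]/q[2]+c['cy']])
E
python3 - <<'E'
from h import *
im=cv2.imread('pics/top0.png')
for n,u,v,z in [('freeA',318,216,.018),('freeB',457,188,.018),('fenceTopA',332,283,.076),('fenceTopB',480,248,.076),('pin',452,217,.04),('pin2',462,238,.04),('stop',406,239,.046),('shaker',365,168,.1),('tamper',414,160,.1),('bowl',294,275,.045)]:
    print(n,ray('top',u,v,z).round(4))
c=im[130:310,255:495]; cv2.imwrite('pics/c1.png',cv2.resize(c,None,fx=3.3,fy=3.3,interpolation=cv2.INTER_CUBIC))
c=cv2.imread('pics/scene0.png')[170:330,150:350]; cv2.imwrite('pics/c2.png',cv2.resize(c,None,fx=3.75,fy=3.75,interpolation=cv2.INTER_CUBIC))
E
```

```text
freeA [0.5857 0.0842 0.018 ]
freeB [ 0.6272 -0.2141  0.018 ]
fenceTopA [0.4434 0.066  0.076 ]
fenceTopB [ 0.4921 -0.2262  0.076 ]
pin [ 0.5622 -0.1896  0.04  ]
pin2 [ 0.5178 -0.2048  0.04  ]
stop [ 0.5224 -0.0898  0.046 ]
shaker [ 0.6606 -0.0131  0.1   ]
tamper [ 0.6708 -0.1108  0.1   ]
bowl [0.465  0.1395 0.045 ]
```

View pics/c1.png

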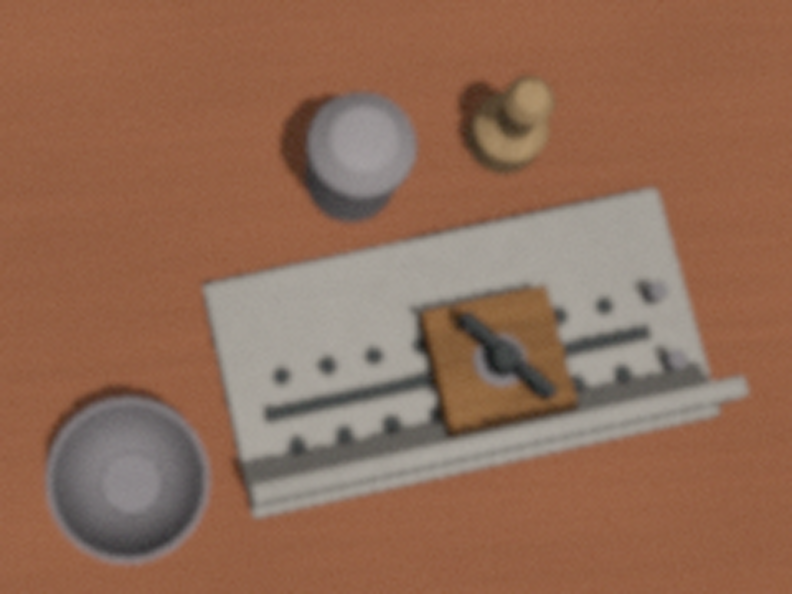

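View pics/c2.png

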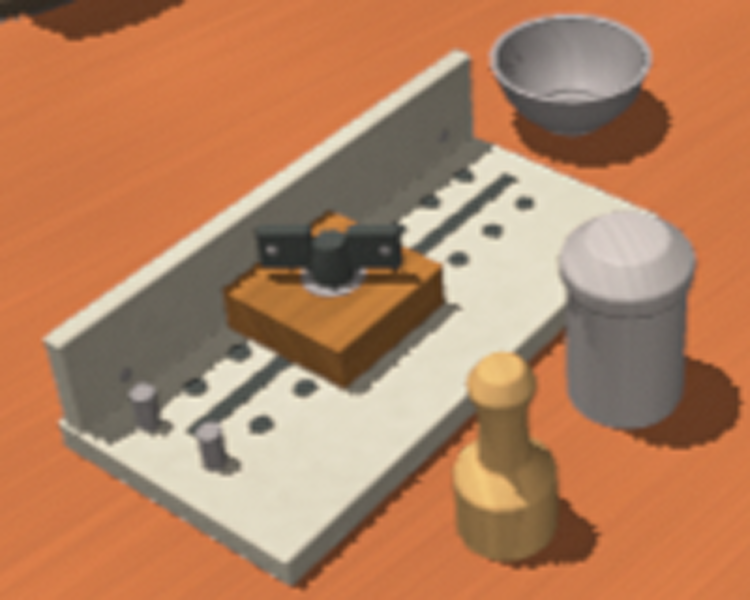

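The top view crop shows the guide with its fence on the robot side and its pins at the right end (crop 655,292 and 675,357). The stop is in the middle, with hub at (504,355) and wings from (462,318) to (547,392). In the scene crop the wings stand clear above the stop, and the shaker and tamper stand beyond the free edge.

```bash
cat >> h.py <<'E'
def crop(x,y,z): return ray('top',255+x/3.3,130+y/3.3,z)
E
python3 - <<'E'
from h import *
import station
try: print('hold',hold_point_z)
except NameError: print([n for n in dir(station) if n[0]!='_'])
fa,fb=crop(205,284,.018),crop(657,188,.018); sa,sb=crop(267,414,.018),crop(648,332,.018)
p1,p2=crop(655,290,.04),crop(676,355,.04)
for a,b in((fa,fb),(sa,sb)):
    d=a-b; print(np.linalg.norm(d),np.arctan2(-d[0],d[1]))
d=p1-p2; print('pins',np.linalg.norm(d),np.arctan2(d[1],d[0]),(p1+p2)/2)
d=(fa-fb); g=np.arctan2(-d[0],d[1]); X=np.array([np.cos(g),np.sin(g)]);Y=np.array([-np.sin(g),np.cos(g)])
o=(fa+fb)[:2]/2-.09*X; print('g',g,'o',o)
G=lambda p:np.array([(p[:2]-o)@X,(p[:2]-o)@Y]).round(4)
for n,x,y,z in[('sa',267,414,.018),('sb',648,332,.018),('p1',655,290,.04),('p2',676,355,.04),('s1',422,310,.046),('s2',548,288,.046),('s3',577,402,.046),('s4',450,432,.046),('w1',462,318,.078),('w2',549,390,.078),('shak',362,145,.1),('tamp',510,135,.02),('fA',250,500,.076),('fB',747,385,.076)]: print(n,G(crop(x,y,z)))
E
```

```text
hold 0.0188
0.2976306386852163 0.14901810225938333
0.24657028056283833 0.14752326540669247
pins 0.04199418330207586 0.1929690926870723 [ 0.53959708 -0.19647043  0.04      ]
g 0.14901810225938333 o [ 0.51874314 -0.07444076]
sa [0.0012 0.1283]
sb [ 0.0009 -0.1183]
p1 [ 0.0235 -0.1229]
p2 [-0.0185 -0.1247]
s1 [0.041  0.0226]
s2 [ 0.038  -0.0567]
s3 [-0.0339 -0.0561]
s4 [-0.0352  0.0238]
w1 [0.0272 0.0058]
w2 [-0.0252 -0.0339]
shak [0.1377 0.0429]
tamp [ 0.1437 -0.0645]
fA [-0.0504  0.1518]
fB [-0.0469 -0.1495]
```

>>> {"name": "apply_moves", "arguments": {
  "steps": [
    {"translation":[0.0,0,0.16],"rotation":[0,0,-0.2]},
    {"translation":[0.1,-0.1,0.2],"rotation":[0,0,-0.4]},
    {"translation":[0.22,-0.22,0.2],"rotation":[0,0,-0.6]},
    {"translation":[0.34,-0.34,0.2],"rotation":[0,0,-0.8]},
    {"translation":[0.46,-0.46,0.2],"rotation":[0,0,-1]},
    {"translation":[0.58,-0.58,0.2],"rotation":[0,0,-1]},
    {"translation":[0.7,-0.7,0.2],"rotation":[0,0,-1]},
    {"translation":[0.8,-0.8,0.2],"rotation":[0,0,-1]},
    {"translation":[0.9,-0.9,0.2],"rotation":[0,0,-1]},
    {"translation":[1,-1,0.2],"rotation":[0,0,-1]}
  ],
  "jaw": 1,
  "newtons": 10
}}

```text
t: 0.93
eef_pos: [0.4027, 0.4059, 0.2459]
ee_rot: [3.141, 0.0, -0.751]
force: [1.1, -0.4, 0.9]
width: 0.0262
gripper_force: 0.0
```

>>> {"name": "apply_moves", "arguments": {
  "steps": [
    {"translation":[0.04,-0.1,0],"rotation":[0,0,-0.2]},
    {"translation":[0.08,-0.22,0],"rotation":[0,0,-0.4]},
    {"translation":[0.14,-0.34,0],"rotation":[0,0,-0.6]},
    {"translation":[0.2,-0.46,0],"rotation":[0,0,-0.8]},
    {"translation":[0.26,-0.58,0],"rotation":[0,0,-1]},
    {"translation":[0.3,-0.7,0],"rotation":[0,0,-1]},
    {"translation":[0.34,-0.8,0],"rotation":[0,0,-1]},
    {"translation":[0.38,-0.9,0],"rotation":[0,0,-1]},
    {"translation":[0.42,-1,0],"rotation":[0,0,-1]},
    {"translation":[0.42,-1,0],"rotation":[0,0,-1]}
  ]
}}

```text
t: 1.77
eef_pos: [0.5074, 0.1543, 0.2457]
ee_rot: [3.141, -0.001, -1.277]
force: [-1.3, -0.1, -0.4]
width: 0.0001
gripper_force: 0.0
```

>>> {"name": "apply_moves", "arguments": {
  "steps": [
    {"translation":[0,-0.15,0],"rotation":[0,0,-0.14]},
    {"translation":[0,-0.3,0],"rotation":[0,0,-0.28]},
    {"translation":[0,-0.45,0],"rotation":[0,0,-0.28]},
    {"translation":[0,-0.6,0],"rotation":[0,0,-0.28]},
    {"translation":[0,-0.74,0],"rotation":[0,0,-0.28]},
    {"translation":[0.004,-0.74,-0.15],"rotation":[0,0,-0.28]},
    {"translation":[0.004,-0.74,-0.3],"rotation":[0,0,-0.28]},
    {"translation":[0.004,-0.74,-0.45],"rotation":[0,0,-0.28]},
    {"translation":[0.004,-0.74,-0.55],"rotation":[0,0,-0.28]},
    {"translation":[0.004,-0.74,-0.6],"rotation":[0,0,-0.28]}
  ]
}}

```text
t: 2.6
eef_pos: [0.5051, -0.0278, 0.0921]
ee_rot: [3.136, -0.0, -1.422]
force: [-0.5, 0.2, 0.2]
width: 0.0008
gripper_force: 0.0
```

```bash
python3 - <<'E'
from h import *
im=grab_frame('scene')[150:330,130:370]
cv2.imwrite('pics/c3.png',cv2.resize(im,None,fx=3.3,fy=3.3,interpolation=cv2.INTER_CUBIC)); print(get_state()['eef_pos'])
E
```

```text
[ 0.50460028 -0.0278069   0.0911245 ]
```

View pics/c3.png

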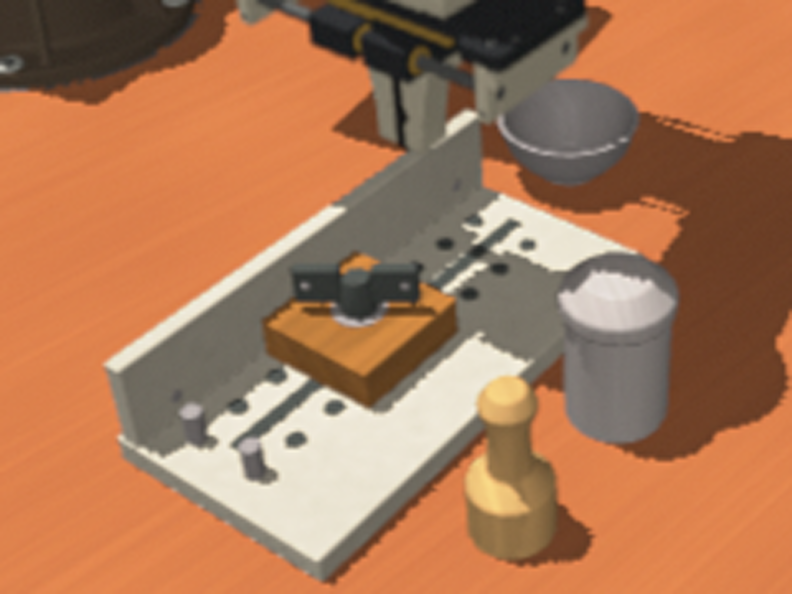

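```bash
python3 - <<'E'
from h import *
s=get_state(); q=proj('scene',s['eef_pos']); print(q,(q-[130,150])*3.3,s['eef_pos'])
E
```

```text
[255.54931022 205.95902938] [414.31272373 184.66479695] [ 0.50460028 -0.0278069   0.0911245 ]
```

```bash
python3 - <<'E'
from h import *
im=grab_frame('scene')[160:230,210:310]
cv2.imwrite('pics/c4.png',cv2.resize(im,None,fx=7,fy=7,interpolation=cv2.INTER_NEAREST))
s=get_state()['eef_pos']
for dz in(0,.01,.02,.03): print(dz,(proj('scene',s+[0,0,dz])-[210,160])*7)
E
```

```text
0 [321.12243507 316.74870349]
0.01 [318.67142385 287.48000389]
0.02 [316.18573958 257.79725684]
0.03 [313.66464127 227.6916138 ]
```

View pics/c4.png

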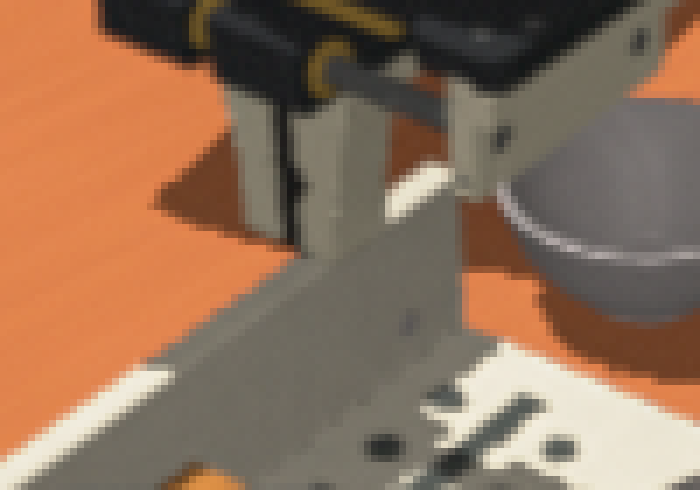

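```bash
python3 - <<'E'
from h import *
o=np.array([.5198,-.0733]);g=.149;X=np.array([np.cos(g),np.sin(g)]);Y=np.array([-X[1],X[0]])
W=lambda x,y,z:np.r_[o+x*X+y*Y,z]
for x in(-.022,.022): print('pin',proj('scene',W(x,-.126,.04)))
print('fence end',proj('scene',W(-.042,.15,.076)), proj('scene',W(-.054,-.15,.076)),'board',proj('scene',W(.09,-.15,.018)))
for z in(.08,.091,.115): print(z,ray('scene',251.9,195.3,z))
im=grab_frame('top')
cv2.imwrite('pics/c5.png',cv2.resize(im[130:310,255:495],None,fx=3.3,fy=3.3,interpolation=cv2.INTER_CUBIC))
q=proj('top',get_state()['eef_pos']); print((q-[255,130])*3.3)
E
```

```text
pin [187.19590775 273.60888988]
pin [204.94584995 284.03372627]
fence end [275.24565448 183.68526836] [160.12835719 259.1032082 ] board [225.50224589 319.48536135]
0.08 [0.4583849  0.00118605 0.08      ]
0.091 [ 0.47119761 -0.00867196  0.091     ]
0.115 [ 0.49915263 -0.03018035  0.115     ]
[408.70131003 381.76181189]
```

View pics/c5.png

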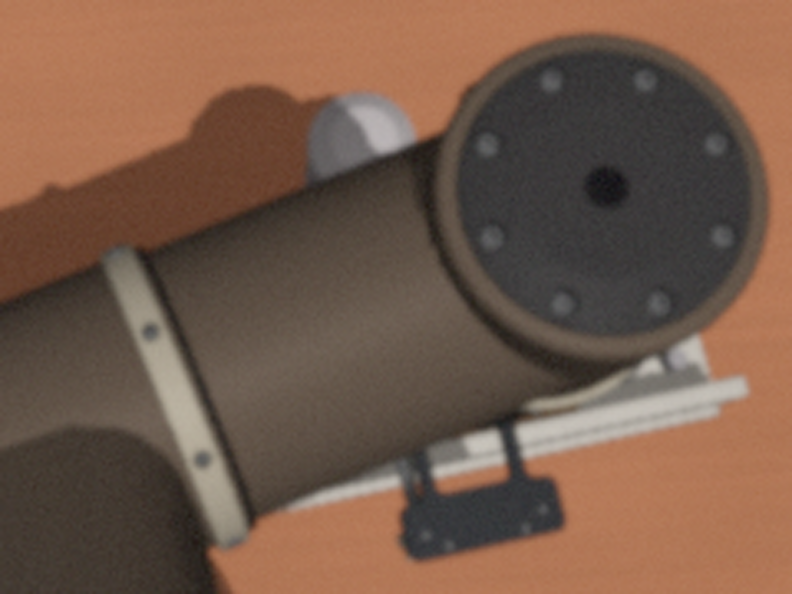

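Fence and pins reproject well, but the fingertips appear about 20 mm higher than the reported TCP. I'll go down gently and check this before pushing.

>>> {"name": "apply_moves", "arguments": {
  "steps": [
    {"translation":[0.016,0,-0.04],"rotation":[0,0,0]},
    {"translation":[0.016,0,-0.08],"rotation":[0,0,0]},
    {"translation":[0.016,0,-0.12],"rotation":[0,0,0]},
    {"translation":[0.016,0,-0.16],"rotation":[0,0,0]},
    {"translation":[0.016,0,-0.19],"rotation":[0,0,0]},
    {"translation":[0.016,0,-0.21],"rotation":[0,0,0]},
    {"translation":[0.016,0,-0.22],"rotation":[0,0,0]},
    {"translation":[0.016,0,-0.22],"rotation":[0,0,0]},
    {"translation":[0.016,0,-0.22],"rotation":[0,0,0]},
    {"translation":[0.016,0,-0.22],"rotation":[0,0,0]}
  ]
}}

```text
t: 3.58
eef_pos: [0.5122, -0.0272, 0.0414]
ee_rot: [-3.141, 0.0, -1.421]
force: [0.0, -0.0, 0.1]
width: 0.0008
gripper_force: 0.0
```

```bash
python3 - <<'E'
from h import *
im=grab_frame('scene')[170:270,190:330]
cv2.imwrite('pics/c6.png',cv2.resize(im,None,fx=5.7,fy=5.7,interpolation=cv2.INTER_NEAREST))
s=get_state(); p=s['eef_pos']; print(p,s['force'])
for dz in(0,.01,.02,.03): print(dz,(proj('scene',p+[0,0,dz])-[190,170])*5.7)
E
```

```text
[ 0.51215972 -0.02724274  0.04140466] [0.7073887  0.74020911 0.41393242]
0 [398.54349946 326.83406279]
0.01 [396.76754272 304.61008037]
0.02 [394.96726142 282.08170512]
0.03 [393.14215237 259.2426402 ]
```

View pics/c6.png

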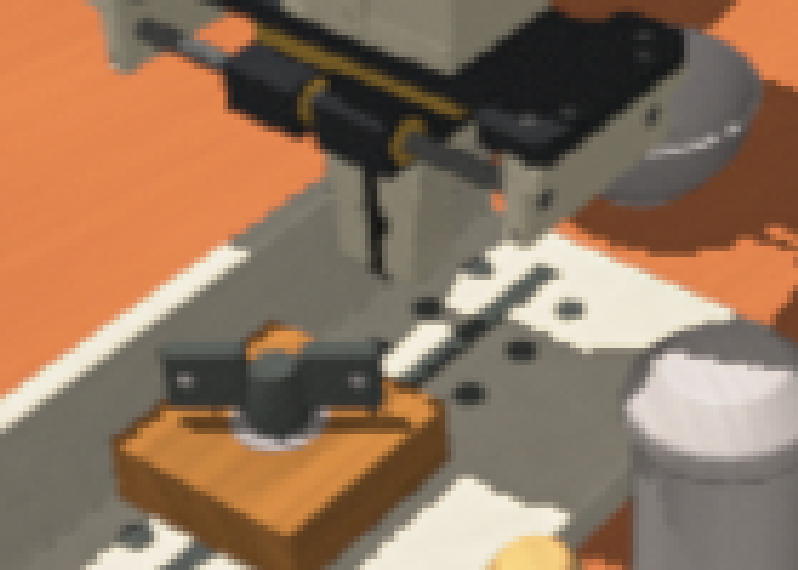

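```bash
python3 - <<'E'
from h import *
p=get_state()['eef_pos'];g=.149;X=np.array([np.cos(g),np.sin(g),0]);Y=np.array([-X[1],X[0],0]);Z=np.array([0,0,1])
C=lambda q:((proj('scene',q)-[190,170])*5.7).round()
for dz in(0,.01,.02,.03,.04): print(dz,'seam front',C(p-.0095*Y+dz*Z),'nocam',C(p-.0095*Y+.021*X+dz*Z),'left',C(p-.0095*Y-.021*X+dz*Z))
for dz in(.04,.05,.066,.08): print('bracket',dz,C(p+.0965*X-.0*Y+dz*Z),C(p+.0965*X-.039*Y+dz*Z))
E
```

```text
0 seam front [381. 341.] nocam [427. 363.] left [336. 319.]
0.01 seam front [379. 318.] nocam [426. 340.] left [333. 297.]
0.02 seam front [377. 296.] nocam [424. 318.] left [331. 274.]
0.03 seam front [375. 273.] nocam [422. 295.] left [329. 252.]
0.04 seam front [373. 250.] nocam [421. 271.] left [327. 228.]
bracket 0.04 [618. 338.] [545. 402.]
bracket 0.05 [618. 314.] [544. 377.]
bracket 0.066 [617. 275.] [543. 338.]
bracket 0.08 [617. 240.] [542. 302.]
```

>>> {"name": "apply_moves", "arguments": {
  "steps": [
    {"translation":[-0.02,0,-0.02],"rotation":[0,0,0]},
    {"translation":[-0.02,0,-0.04],"rotation":[0,0,0]},
    {"translation":[-0.02,0,-0.06],"rotation":[0,0,0]},
    {"translation":[-0.02,0,-0.07],"rotation":[0,0,0]},
    {"translation":[-0.02,0,-0.08],"rotation":[0,0,0]},
    {"translation":[-0.02,0,-0.085],"rotation":[0,0,0]},
    {"translation":[-0.02,0,-0.09],"rotation":[0,0,0]},
    {"translation":[-0.02,0,-0.096],"rotation":[0,0,0]},
    {"translation":[-0.02,0,-0.096],"rotation":[0,0,0]},
    {"translation":[-0.02,0,-0.096],"rotation":[0,0,0]}
  ]
}}

```text
t: 4.47
eef_pos: [0.5069, -0.0273, 0.0169]
ee_rot: [-3.142, -0.0, -1.421]
force: [-0.6, 0.3, 0.1]
width: 0.0005
gripper_force: 0.0
```

```bash
python3 - <<'E'
from h import *
im=grab_frame('scene')[170:270,190:330]
cv2.imwrite('pics/c7.png',cv2.resize(im,None,fx=5.7,fy=5.7,interpolation=cv2.INTER_NEAREST))
s=get_state(); print(s['eef_pos'],s['force'],s['t'])
E
```

```text
[ 0.5068878  -0.02729677  0.01704354] [ 0.69117467 -0.5160999  -0.46829934] 4.5167
```

View pics/c7.png

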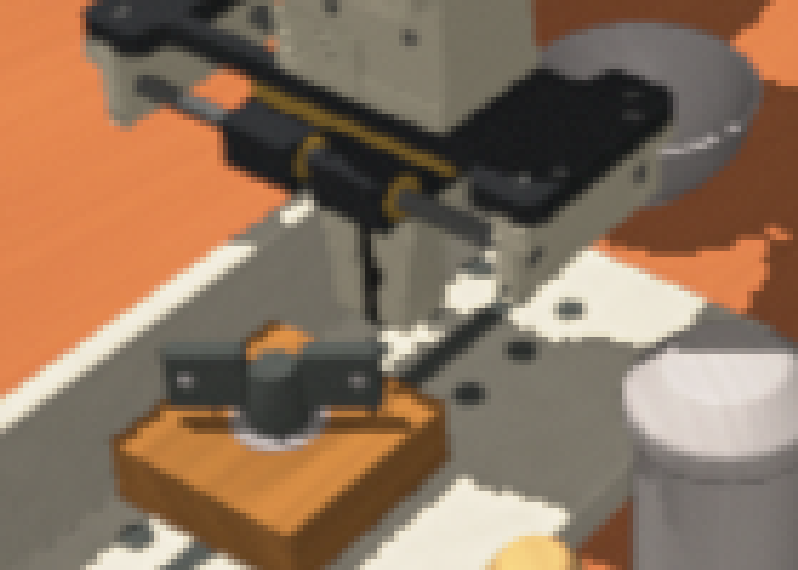

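No contact at a reported 17 mm, where a TCP at the tips would press on the 18 mm board. So the real fingertips sit about 30 mm above the reported TCP, which the image confirms (seam end at crop 372,320). I'll allow for that from here on: tip z is about reported z + 0.030.

>>> {"name": "apply_moves", "arguments": {
  "steps": [
    {"translation":[0,0,-0.03],"rotation":[0,0,0]},
    {"translation":[0,0,-0.05],"rotation":[0,0,0]},
    {"translation":[0.0,0,-0.056],"rotation":[0,0,0]},
    {"translation":[0.004,-0.024,-0.056],"rotation":[0,0,0]},
    {"translation":[0.007,-0.048,-0.056],"rotation":[0,0,0]},
    {"translation":[0.011,-0.072,-0.056],"rotation":[0,0,0]},
    {"translation":[0.014,-0.096,-0.056],"rotation":[0,0,0]},
    {"translation":[0.018,-0.12,-0.056],"rotation":[0,0,0]},
    {"translation":[0.022,-0.144,-0.056],"rotation":[0,0,0]},
    {"translation":[0.025,-0.168,-0.056],"rotation":[0,0,0]}
  ]
}}

```text
t: 5.35
eef_pos: [0.5132, -0.0695, 0.0029]
ee_rot: [-3.141, 0.001, -1.421]
force: [0.9, 5.7, -3.4]
width: 0.0002
gripper_force: 2.8
```

```bash
python3 - <<'E'
from h import *
im=grab_frame('scene')
hsv=cv2.cvtColor(im,cv2.COLOR_BGR2HSV)
s=get_state(); print(s['eef_pos'],s['force'],s['t'])
im0=cv2.imread('pics/scene0.png'); d=cv2.absdiff(im,im0).sum(2)[225:300,180:275]
print('moved px around stop',(d>80).sum())
cv2.imwrite('pics/s8.png',im)
E
```

```text
[ 0.51326213 -0.07034793  0.00291388] [ 0.11657978  0.61343759 -0.60047692] 5.4
moved px around stop 2334
```

>>> {"name": "apply_moves", "arguments": {
  "steps": [
    {"translation":[0.003,-0.02,0],"rotation":[0,0,0]},
    {"translation":[0.006,-0.04,0],"rotation":[0,0,0]},
    {"translation":[0.009,-0.06,0],"rotation":[0,0,0]},
    {"translation":[0.012,-0.08,0],"rotation":[0,0,0]},
    {"translation":[0.015,-0.1,0],"rotation":[0,0,0]},
    {"translation":[0.017,-0.112,0],"rotation":[0,0,0]},
    {"translation":[0.018,-0.12,0],"rotation":[0,0,0]},
    {"translation":[0.019,-0.124,0],"rotation":[0,0,0]},
    {"translation":[0.0195,-0.128,0],"rotation":[0,0,0]},
    {"translation":[0.02,-0.132,0],"rotation":[0,0,0]}
  ]
}}

```text
t: 6.23
eef_pos: [0.5181, -0.1022, 0.003]
ee_rot: [-3.141, 0.0, -1.421]
force: [-0.5, 4.8, -1.3]
width: 0.0007
gripper_force: 2.5
```

>>> {"name": "apply_moves", "arguments": {
  "steps": [
    {"translation":[0.0005,-0.002,0],"rotation":[0,0,0]},
    {"translation":[0.001,-0.004,0],"rotation":[0,0,0]},
    {"translation":[0.001,-0.006,0],"rotation":[0,0,0]},
    {"translation":[0.001,-0.008,0],"rotation":[0,0,0]},
    {"translation":[0.0015,-0.009,0],"rotation":[0,0,0]},
    {"translation":[0.0015,-0.01,0],"rotation":[0,0,0]},
    {"translation":[0.0015,-0.011,0],"rotation":[0,0,0]},
    {"translation":[0.002,-0.012,0],"rotation":[0,0,0]},
    {"translation":[0.002,-0.013,0],"rotation":[0,0,0]},
    {"translation":[0.002,-0.014,0],"rotation":[0,0,0]}
  ]
}}

```text
t: 7.07
eef_pos: [0.5183, -0.1036, 0.003]
ee_rot: [-3.141, 0.002, -1.421]
force: [-4.1, 20.4, 4.2]
width: 0.0003
gripper_force: 11.1
```

The stop is against the pins: the force rose to 20 N at the expected position. Now back off, lift and move over the start of the first stroke.

>>> {"name": "apply_moves", "arguments": {
  "steps": [
    {"translation":[-0.003,0.02,0],"rotation":[0,0,0]},
    {"translation":[-0.006,0.04,0],"rotation":[0,0,0]},
    {"translation":[-0.009,0.06,0],"rotation":[0,0,0]},
    {"translation":[-0.009,0.06,0.1],"rotation":[0,0,0]},
    {"translation":[-0.009,0.06,0.2],"rotation":[0,0,0]},
    {"translation":[-0.009,0.06,0.29],"rotation":[0,0,0]},
    {"translation":[0.03,0.03,0.29],"rotation":[0,0,0]},
    {"translation":[0.07,0,0.29],"rotation":[0,0,0]},
    {"translation":[0.114,-0.051,0.29],"rotation":[0,0,0]},
    {"translation":[0.114,-0.051,0.29],"rotation":[0,0,0]}
  ]
}}

```text
t: 7.9
eef_pos: [0.5486, -0.1203, 0.0746]
ee_rot: [3.141, -0.001, -1.421]
force: [-0.4, -0.3, 0.1]
width: 0.0006
gripper_force: 0.0
```

>>> {"name": "apply_moves", "arguments": {
  "steps": [
    {"translation":[0,0,0],"rotation":[0,0,0]},
    {"translation":[0,0,0],"rotation":[0,0,0]},
    {"translation":[0,0,0],"rotation":[0,0,0]},
    {"translation":[0,0,0],"rotation":[0,0,0]},
    {"translation":[0,0,0],"rotation":[0,0,0]},
    {"translation":[0,0,0],"rotation":[0,0,0]},
    {"translation":[0,0,0],"rotation":[0,0,0]},
    {"translation":[0,0,0],"rotation":[0,0,0]},
    {"translation":[0,0,0],"rotation":[0,0,0]},
    {"translation":[0,0,0],"rotation":[0,0,0]}
  ],
  "jaw": 0.18
}}

```text
t: 8.73
eef_pos: [0.5471, -0.1185, 0.0755]
ee_rot: [-3.141, -0.0, -1.42]
force: [0.2, 0.4, 1.0]
width: 0.036
gripper_force: 0.0
```

```bash
python3 - <<'E'
from h import *
im=grab_frame('scene'); cv2.imwrite('pics/s9.png',im)
c=im[170:330,150:350]; cv2.imwrite('pics/c9.png',cv2.resize(c,None,fx=3.9,fy=3.7,interpolation=cv2.INTER_CUBIC))
s=get_state(); p=s['eef_pos'];print(p,s['width'],s['force'])
g=.149;X=np.array([np.cos(g),np.sin(g)]);Y=np.array([-X[1],X[0]]);ax=np.array([.5316,-.152])
C=lambda x,y,z:((proj('scene',np.r_[ax+x*X+y*Y,z])-[150,170])*[3.9,3.7]).round()
# expected seen points: A front-bottom corner, stop corners
r=p[:2]-ax; ra=np.array([r@X-s['width']/2-.0105,r@Y]); print('A rel',ra)
print('A bottom front',C(ra[0]-.0105,ra[1]-.0095,p[2]+.03),C(ra[0]+.0105,ra[1]-.0095,p[2]+.03))
print('stop top corners',[C(a,b,.046) for a,b in((.04,-.04),(.04,.04),(-.04,-.04))],'hub top',C(0,0,.078))
# wing direction, relative to guide
for a in(37,45,30): 
    t=np.radians(a);print(a,C(.036*np.cos(t),.036*np.sin(t),.078),C(-.036*np.cos(t),-.036*np.sin(t),.078))
E
```

```text
[ 0.54706349 -0.11854067  0.07552502] 0.035899175139666256 [0.36775665 0.26977921 0.4244321 ]
A rel [-0.00819042  0.03079306]
A bottom front [240. 206.] [274. 222.]
stop top corners [array([253., 421.]), array([375., 324.]), array([126., 351.])] hub top [244. 288.]
37 [324. 287.] [163. 290.]
45 [324. 280.] [162. 297.]
30 [322. 293.] [165. 284.]
```

View pics/c9.png

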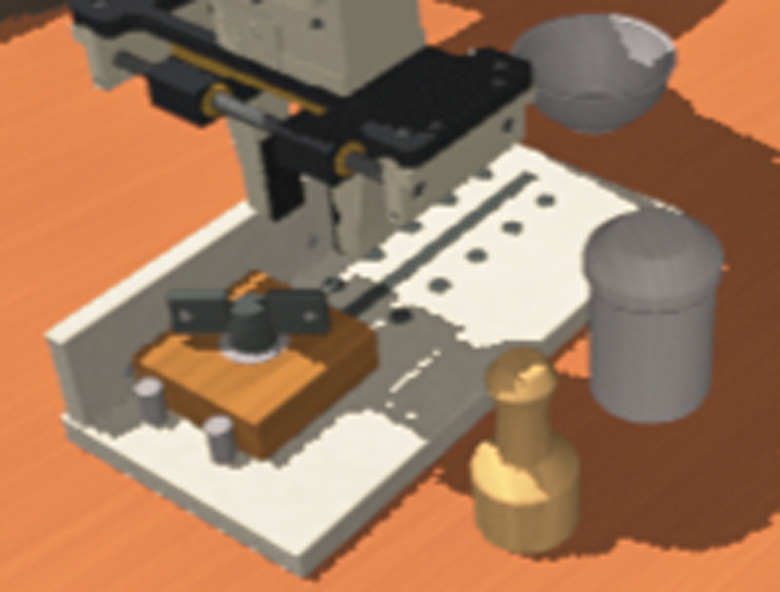

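The last picture shows the stop square against both pins (at crop 148,385 and 220,430) and the wings unchanged at about 37°. Finger A is where my model puts it, with its tip at about crop (278,220). First stroke:

>>> {"name": "apply_moves", "arguments": {
  "steps": [
    {"translation":[0,0,-0.05],"rotation":[0,0,0]},
    {"translation":[0,0,-0.1],"rotation":[0,0,0]},
    {"translation":[0,0,-0.15],"rotation":[0,0,0]},
    {"translation":[0,0,-0.174],"rotation":[0,0,0]},
    {"translation":[0.025,0,-0.174],"rotation":[0,0,0]},
    {"translation":[0.049,-0.001,-0.174],"rotation":[0,0,0]},
    {"translation":[0.07,-0.006,-0.174],"rotation":[0,0,0]},
    {"translation":[0.091,-0.011,-0.174],"rotation":[0,0,0]},
    {"translation":[0.107,-0.022,-0.174],"rotation":[0,0,0]},
    {"translation":[0.122,-0.034,-0.174],"rotation":[0,0,0]}
  ]
}}

```text
t: 9.62
eef_pos: [0.578, -0.1272, 0.0322]
ee_rot: [-3.141, 0.0, -1.421]
force: [-1.0, 1.2, 1.1]
width: 0.0356
gripper_force: 0.7
```

>>> {"name": "apply_moves", "arguments": {
  "steps": [
    {"translation":[0.011,-0.016,0],"rotation":[0,0,0]},
    {"translation":[0.022,-0.033,0],"rotation":[0,0,0]},
    {"translation":[0.027,-0.05,0],"rotation":[0,0,0]},
    {"translation":[0.031,-0.068,0],"rotation":[0,0,0]},
    {"translation":[0.032,-0.087,0],"rotation":[0,0,0]},
    {"translation":[0.032,-0.105,0],"rotation":[0,0,0]},
    {"translation":[0.026,-0.125,0],"rotation":[0,0,0]},
    {"translation":[0.018,-0.143,0],"rotation":[0,0,0]},
    {"translation":[0.005,-0.16,0],"rotation":[0,0,0]},
    {"translation":[-0.01,-0.176,0],"rotation":[0,0,0]}
  ]
}}

```text
t: 10.45
eef_pos: [0.5749, -0.1716, 0.0321]
ee_rot: [-3.141, -0.0, -1.421]
force: [1.3, 1.0, 0.0]
width: 0.0357
gripper_force: 0.5
```

>>> {"name": "apply_moves", "arguments": {
  "steps": [
    {"translation":[-0.018,-0.011,0],"rotation":[0,0,0]},
    {"translation":[-0.037,-0.021,0],"rotation":[0,0,0]},
    {"translation":[-0.056,-0.027,0],"rotation":[0,0,0]},
    {"translation":[-0.076,-0.031,0],"rotation":[0,0,0]},
    {"translation":[-0.066,-0.031,0.0],"rotation":[0,0,0]},
    {"translation":[-0.066,-0.031,0.06],"rotation":[0,0,0]},
    {"translation":[-0.066,-0.031,0.12],"rotation":[0,0,0]},
    {"translation":[-0.066,-0.031,0.174],"rotation":[0,0,0]},
    {"translation":[-0.09,0.09,0.174],"rotation":[0,0,0]},
    {"translation":[-0.112,0.21,0.174],"rotation":[0,0,0]}
  ]
}}

```text
t: 11.28
eef_pos: [0.5468, -0.1189, 0.076]
ee_rot: [-3.141, -0.0, -1.423]
force: [-0.6, 1.0, -0.6]
width: 0.0364
gripper_force: 0.0
```

```bash
cat > w.py <<'E'
from h import *
im=grab_frame('scene'); cv2.imwrite('pics/w.png',im); s=get_state(); print(s['eef_pos'],s['t'],s['width'])
def ends(im):
    y0,x0=235,185; c=im[y0:275,x0:250].astype(int)
    m=((c.max(2)<75)&(c.max(2)-c.min(2)<22)).astype(np.uint8)
    n,l,st,ce=cv2.connectedComponentsWithStats(m); k=1+st[1:,4].argmax()
    vs,us=np.nonzero(l==k); o=[]
    for i in(us.argmin(),us.argmax()):
        q=us==us[i]; o.append((us[i]+x0,vs[q].mean()+y0))
    g=.149;X=np.array([np.cos(g),np.sin(g)]);Y=np.array([-X[1],X[0]]);ax=np.array([.5316,-.152])
    P=[ray('scene',u,v,.065)[:2]-ax for u,v in o]; d=P[1]-P[0]
    print('n',st[k],o,[(round(p@X*1e3),round(p@Y*1e3)) for p in P],'phi',np.degrees(np.arctan2(d@Y,d@X)).round())
ends(cv2.imread('pics/s9.png')); ends(im)
E
python3 w.py
```

```text
[ 0.54541598 -0.11475325  0.07565458] 11.3333 0.036034779485127684
n [  8  13  41  17 414] [(np.int64(193), np.float64(252.0)), (np.int64(233), np.float64(254.5))] [(-32, -18), (31, 18)] phi 30.0
n [  8  12  42  18 430] [(np.int64(193), np.float64(253.5)), (np.int64(234), np.float64(254.0))] [(-29, -21), (31, 20)] phi 34.0
```

The wings turned almost exactly half a turn, from about 37° to an equivalent 41°. Second stroke, same path.

>>> {"name": "apply_moves", "arguments": {
  "steps": [
    {"translation":[0,0,-0.05],"rotation":[0,0,0]},
    {"translation":[0,0,-0.1],"rotation":[0,0,0]},
    {"translation":[0,0,-0.15],"rotation":[0,0,0]},
    {"translation":[0,0,-0.174],"rotation":[0,0,0]},
    {"translation":[0.025,0,-0.174],"rotation":[0,0,0]},
    {"translation":[0.049,-0.001,-0.174],"rotation":[0,0,0]},
    {"translation":[0.07,-0.006,-0.174],"rotation":[0,0,0]},
    {"translation":[0.091,-0.011,-0.174],"rotation":[0,0,0]},
    {"translation":[0.107,-0.022,-0.174],"rotation":[0,0,0]},
    {"translation":[0.122,-0.034,-0.174],"rotation":[0,0,0]}
  ]
}}

```text
t: 12.17
eef_pos: [0.5781, -0.1273, 0.0322]
ee_rot: [-3.141, 0.0, -1.421]
force: [-1.4, 0.9, 0.0]
width: 0.0361
gripper_force: 0.7
```

>>> {"name": "apply_moves", "arguments": {
  "steps": [
    {"translation":[0.011,-0.016,0],"rotation":[0,0,0]},
    {"translation":[0.022,-0.033,0],"rotation":[0,0,0]},
    {"translation":[0.027,-0.05,0],"rotation":[0,0,0]},
    {"translation":[0.031,-0.068,0],"rotation":[0,0,0]},
    {"translation":[0.032,-0.087,0],"rotation":[0,0,0]},
    {"translation":[0.032,-0.105,0],"rotation":[0,0,0]},
    {"translation":[0.026,-0.125,0],"rotation":[0,0,0]},
    {"translation":[0.018,-0.143,0],"rotation":[0,0,0]},
    {"translation":[0.005,-0.16,0],"rotation":[0,0,0]},
    {"translation":[-0.01,-0.176,0],"rotation":[0,0,0]}
  ]
}}

```text
t: 13.0
eef_pos: [0.5749, -0.1716, 0.032]
ee_rot: [-3.141, -0.0, -1.421]
force: [-0.4, 1.5, -0.7]
width: 0.0358
gripper_force: 0.5
```

```bash
python3 w.py
```

```text
[ 0.57398273 -0.17209079  0.03200123] 13.05 0.03569580548071637
n [  8  13  41  17 414] [(np.int64(193), np.float64(252.0)), (np.int64(233), np.float64(254.5))] [(-32, -18), (31, 18)] phi 30.0
n [  18    0   47   35 1105] [(np.int64(203), np.float64(235.0)), (np.int64(249), np.float64(247.0))] [(-53, 26), (40, 49)] phi 14.0
```

>>> {"name": "apply_moves", "arguments": {
  "steps": [
    {"translation":[-0.018,-0.011,0],"rotation":[0,0,0]},
    {"translation":[-0.037,-0.021,0],"rotation":[0,0,0]},
    {"translation":[-0.056,-0.027,0],"rotation":[0,0,0]},
    {"translation":[-0.076,-0.031,0],"rotation":[0,0,0]},
    {"translation":[-0.066,-0.031,0.0],"rotation":[0,0,0]},
    {"translation":[-0.066,-0.031,0.06],"rotation":[0,0,0]},
    {"translation":[-0.066,-0.031,0.12],"rotation":[0,0,0]},
    {"translation":[-0.066,-0.031,0.174],"rotation":[0,0,0]},
    {"translation":[-0.09,0.09,0.174],"rotation":[0,0,0]},
    {"translation":[-0.112,0.21,0.174],"rotation":[0,0,0]}
  ]
}}

```text
t: 13.88
eef_pos: [0.5468, -0.119, 0.076]
ee_rot: [-3.141, -0.0, -1.423]
force: [-0.0, 0.5, 0.2]
width: 0.0356
gripper_force: 0.0
```

```bash
python3 w.py
```

```text
[ 0.54538291 -0.11476617  0.07562839] 13.9333 0.035971267075186324
n [  8  13  41  17 414] [(np.int64(193), np.float64(252.0)), (np.int64(233), np.float64(254.5))] [(-32, -18), (31, 18)] phi 30.0
n [  8  12  42  18 428] [(np.int64(193), np.float64(253.5)), (np.int64(234), np.float64(255.5))] [(-29, -21), (34, 17)] phi 31.0
```

Half a turn again (about 40° left). Final stroke to the firm end.

>>> {"name": "apply_moves", "arguments": {
  "steps": [
    {"translation":[0,0,-0.05],"rotation":[0,0,0]},
    {"translation":[0,0,-0.1],"rotation":[0,0,0]},
    {"translation":[0,0,-0.15],"rotation":[0,0,0]},
    {"translation":[0,0,-0.174],"rotation":[0,0,0]},
    {"translation":[0.025,0,-0.174],"rotation":[0,0,0]},
    {"translation":[0.049,-0.001,-0.174],"rotation":[0,0,0]},
    {"translation":[0.07,-0.006,-0.174],"rotation":[0,0,0]},
    {"translation":[0.091,-0.011,-0.174],"rotation":[0,0,0]},
    {"translation":[0.107,-0.022,-0.174],"rotation":[0,0,0]},
    {"translation":[0.122,-0.034,-0.174],"rotation":[0,0,0]}
  ]
}}

```text
t: 14.77
eef_pos: [0.5781, -0.1273, 0.0322]
ee_rot: [-3.141, 0.0, -1.421]
force: [-1.0, 1.0, -0.6]
width: 0.0357
gripper_force: 0.7
```

>>> {"name": "apply_moves", "arguments": {
  "steps": [
    {"translation":[0.008,-0.004,0],"rotation":[0,0,0]},
    {"translation":[0.015,-0.009,0],"rotation":[0,0,0]},
    {"translation":[0.023,-0.013,0],"rotation":[0,0,0]},
    {"translation":[0.023,-0.015,0],"rotation":[0,0,0]},
    {"translation":[0.023,-0.016,0],"rotation":[0,0,0]},
    {"translation":[0.023,-0.017,0],"rotation":[0,0,0]},
    {"translation":[0.023,-0.018,0],"rotation":[0,0,0]},
    {"translation":[0.024,-0.019,0],"rotation":[0,0,0]},
    {"translation":[0.024,-0.02,0],"rotation":[0,0,0]},
    {"translation":[0.024,-0.02,0],"rotation":[0,0,0]}
  ]
}}

```text
t: 15.6
eef_pos: [0.5828, -0.1304, 0.0319]
ee_rot: [3.141, 0.002, -1.421]
force: [-4.3, 10.3, 3.0]
width: 0.036
gripper_force: 5.5
```

Firm end reached: the force rose to 10 N with the finger just where the home position puts it. Back off, lift clear and check.

>>> {"name": "apply_moves", "arguments": {
  "steps": [
    {"translation":[-0.002,0.016,0],"rotation":[0,0,0]},
    {"translation":[-0.005,0.032,0],"rotation":[0,0,0]},
    {"translation":[-0.007,0.048,0],"rotation":[0,0,0]},
    {"translation":[-0.007,0.048,0.1],"rotation":[0,0,0]},
    {"translation":[-0.007,0.048,0.22],"rotation":[0,0,0]},
    {"translation":[-0.007,0.048,0.36],"rotation":[0,0,0]},
    {"translation":[-0.007,0.048,0.5],"rotation":[0,0,0]},
    {"translation":[-0.007,0.1,0.62],"rotation":[0,0,0]},
    {"translation":[-0.007,0.1,0.7],"rotation":[0,0,0]},
    {"translation":[-0.007,0.1,0.7],"rotation":[0,0,0]}
  ]
}}

```text
t: 16.43
eef_pos: [0.5847, -0.107, 0.2128]
ee_rot: [-3.133, -0.002, -1.419]
force: [0.7, 0.1, 1.5]
width: 0.036
gripper_force: 0.0
```

```bash
python3 w.py; python3 - <<'E'
from h import *
a=cv2.imread('pics/w.png'); g=.149;X=np.array([np.cos(g),np.sin(g),0]);Y=np.array([-X[1],X[0],0])
ax=np.array([.5316,-.152,0])
print('home wing ends px',proj('scene',ax+.036*X+[0,0,.065]),proj('scene',ax-.036*X+[0,0,.065]))
h=cv2.cvtColor(a,cv2.COLOR_BGR2HSV)
def stop(im):
    h=cv2.cvtColor(im,cv2.COLOR_BGR2HSV)[225:300,175:255]
    m=cv2.inRange(h,(8,120,60),(22,255,255)); n,l,st,ce=cv2.connectedComponentsWithStats(m); k=1+st[1:,4].argmax(); return st[k],ce[k]
print(stop(cv2.imread('pics/s9.png')),stop(a))
b=cv2.imread('pics/scene0.png')
for n,x0,x1,y0,y1 in(('shaker',298,337,225,285),('tamper',270,300,262,320),('bowl',280,325,173,210)):
    t=b[y0:y1,x0:x1]; r=cv2.matchTemplate(a[y0-15:y1+15,x0-15:x1+15],t,cv2.TM_CCOEFF_NORMED); print(n,cv2.minMaxLoc(r)[1::2])
E
```

```text
[ 0.58348915 -0.10681821  0.21003535] 16.4833 0.03617523538798825
n [  8  13  41  17 414] [(np.int64(193), np.float64(252.0)), (np.int64(233), np.float64(254.5))] [(-32, -18), (31, 18)] phi 30.0
n [ 14   9  30  23 254] [(np.int64(199), np.float64(245.5)), (np.int64(228), np.float64(262.0))] [(-37, 0), (37, -1)] phi -1.0
home wing ends px [228.25053363 261.37402322] [199.11151402 245.72247167]
(array([   9,   28,   63,   41, 1259], dtype=int32), array([41.50119142, 47.31850675])) (array([   9,   18,   63,   51, 1449], dtype=int32), array([41.22912353, 44.4389234 ]))
shaker (0.7895257472991943, (15, 15))
tamper (0.669612467288971, (16, 16))
bowl (0.648766040802002, (15, 15))
```

```bash
python3 -c "
from station import *
print(job_done())"
```

```text
the job is handed in; nothing more can be done
None
```

The job is handed in at about 16.5 s: the stop is against both pins, the wing screw is turned to its firm end with the wings square to the fence, the shaker, tamper and bowl have not moved, and the robot is clear of everything.

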